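# Open the vial warmer that is in use

### The job

Two identical small vial warmers stand on the bench with their lids latched; open the one that has the vial standing in it. Press down its release tab so that the lid springs up part of the way, let go, then push the lid fully open until it rests back against its stop. Only press and push: do not lift or carry anything, leave the vial standing in its hole, the other warmer shut and the things round about where they are.

Things in the scene. Friction and masses are not known exactly. Their poses are not given: they have to be found in the camera images.
- warmer_a: the warmer that holds the vial: fixed white box 120 mm deep (x), 100 wide (y), walls 86 high, grey-framed clear lid on top, grey tab on its front. Origin: centre of the underside; x points from front (tab) to rear (hinge), z up. It stands left or right, turned up to 0.35 rad. Inside is a metal block, top at 66 mm; the vial, in the middle of its three holes, reaches 81 mm above the bench
- tab_a (a point): press point on top of its grey release tab, a rocker 32 mm wide, 6 thick, whose top is 58 mm above the bench. The point lies 40 mm in front of the pivot, 106 mm in front of the warmer's centre, 12 mm behind the tab's free end. Pressing down takes 2.5 N to start, frees the lid after about 4 mm (4 N), stops after about 12 mm (6 N); it springs back
- latch_a (a joint): the tilt of that tab in rad: 0 = at rest, lid held; the lid is let go at about 0.1; 0.3 = pressed to its stop
- lid_a (a joint): the opening angle of that warmer's lid in rad: 0 = shut and latched; when let go its spring lifts it to about 0.75 and no further; it falls back to there unless it is pushed past upright (1.57), beyond which it sinks by itself on to its stop at 1.9 (fully open)
- hinge_a (a point): the middle of that lid's hinge line, at the rear of the warmer, 55 mm behind its centre, 89 mm above the bench; the hinge line runs along the warmer's y
- edge_a (a point): the middle of the lower front edge of that lid (moves with the lid). The lid is a plate 112 mm long from hinge to front edge, 96 mm wide and 6 mm thick; opening moves this edge up and to the rear. About 0.1 N m pushes it open
- vial_center (a point): the centre (half-way up) of the loose screw-cap vial, 16 mm across and 59 mm high, that stands in the warmer to be opened. Leave it standing there
- warmer_b: the other, empty warmer, of the same make and size; origin and axes likewise. Its lid stays shut
- lid_b (a joint): the opening angle of the empty warmer's lid in rad; 0 = shut; leave it shut
- bung: a loose rubber bung, 35 mm across, 28 mm high, on the bench between and in front of the warmers; origin at the centre of its underside. Leave it alone
- cap: a loose blue screw cap, 34 mm across, 14 mm high, between the warmers; origin at the centre of its underside. Leave it alone
- timer: a small white lab timer, 26 x 66 x 60 mm, standing to the left of the warmers; origin at the centre of its underside. Leave it alone
- pen: a marker pen, 129 mm long, 11 mm thick, lying to the right of the warmers; origin at the middle of its underside. Leave it alone

How it is judged (in metres and radians):
On the way, in this order (a step that is already met when the one before it is completed fails the run):
1. the release tab is pressed while the lid is still down (value of joint latch_a above 0.05 rad and value of joint lid_a below 0.2 rad).
2. the lid has sprung up part of the way by itself, not touched by the fingers, and the tab is let go (value of joint lid_a between 0.55 and 1 rad and value of joint latch_a below 0.04 rad and contact force between the fingers and lid_a below 0.3 N), for 0.1 s.
At the end, for the whole second after the job is handed in: the lid of the warmer with the vial rests on its stop (over 1.8 of 1.9 rad) and is still, its tab has been let go, the empty warmer is shut (under 0.05 rad), and the vial still stands in the middle hole (within 5 mm, not raised by more than about 6 mm) (value of joint lid_a above 1.8 rad and velocity of joint lid_a below 0.05 rad/s and value of joint each of latch_a, lid_b below 0.05 rad and horizontal distance between vial_center and warmer_a below 0.005 m and z of vial_center in the frame of warmer_a below 0.058 m and linear speed of vial below 0.02 m/s); the robot touches nothing.
It fails at once if the empty warmer's lid is released (value of joint lid_b above 0.15 rad).
It fails at once if the vial is lifted from its hole (z of vial_center in the frame of warmer_a above 0.066 m).
It fails at once if a thing standing round about is lifted, carried or moved by more than 15 mm (distance of any of bung, cap, timer, pen from where it was at the start of the episode above 0.015 m).
It also fails if it takes over 48 s, if anything falls off the work surface, if the arm or the gripper's body presses on something with over 40 N, if the wrist force passes 120 N, or if a joint passes its speed limit or range.

### The arm

A 6-joint arm with a two-finger parallel gripper is mounted at the origin on a cart in front of the work surface, level with it; the furniture and walls round the work are solid. World frame = base frame: x ahead of the robot, y to its left, z up, the work surface at z = 0. Lengths are in mm, angles in rad, forces in N, time in s.
With the tool pointing down it reaches from about 350 to 775 mm from the base axis. Payload 7.3 kg.
Tool frame: the origin (TCP) lies on the centre line of the jaws, within the pads' length; the fingertips stand finger_overhang ahead of it and the grasp point (between the pads) lies 8 mm behind it (finger_overhang is the distance from the TCP to the fingertips, in mm); z points along the fingers, y is the line along which they close (so a half turn about z gives the same grasp; the last joint's range is limited). The gripper opens to 92 mm and grips with 3 to 60 N. Pads are 19 mm wide; open, the fingers measure 130 mm over their backs; the gripper's body (75 mm by 190 mm) begins 47 mm behind the grasp point.
Start: joints at [1.03, 0.342, 1.524, -0, 1.275, -0.146], TCP at [201.914, 484.638, 237.741] pointing down, gripper open.
Joint ranges: [-2.53, 2.53], [-0.77, 2.02], [0.04, 2.7], [-1, 4.14], [0.28, 2.66], [-3.11, 3.11]. Speed limits (rad/s): [2.57, 2.57, 3.14, 3.14, 3.14, 3.14].

### API

Orientations are given as [roll, pitch, yaw] about the fixed x, y, z axes, in that order (R = Rz(yaw) Ry(pitch) Rx(roll)).
In Python, from plant import get_obs, capture, close_job, finger_overhang gives the robot as it stands.
- The arm moves only by the shell command python3 -m inch 'ROWS'. ROWS is JSON, one flat list of numbers, 7 for each row, row after row: the turn, a rotation vector about the tool's x, y, z scaled (see below), then the shift along the tool's x, y, z scaled (see below), then the closure, from -1 (fully open) to 1 (shut). In form: [ax, ay, az, tx, ty, tz, gripper, ax, ay, az, tx, ty, tz, gripper, ...]. A call has 1 to 10 rows; each row shifts and turns the commanded pose from where the row before left it, along the tool's axes as they then stand; what a row does not reach is not made up. The controller multiplies each number of a shift by 0.8 m and each number of a turn by 1.5 rad. A row lasts 1/12 s, in which the tool goes at most 41.7 mm and 7.16 degrees, less where a joint would pass 70% of its speed; a pose out of reach is approached as far as the arm can. A call with a number of a shift or a turn outside -1 to 1 is refused whole. A call with a gripper value outside its range is refused whole. The fingers move at their own pace and stop on an object; the grip force is fixed at half the most. Time passes only in rows, so rows that do not move let the fingers close. It gives the time, the measured TCP pose, the force, the opening and the grip force at its end, in the units of the state.
- get_obs(): the state, without advancing time (a new reading comes with each control period).
- capture(name): name is "scene" or "top" or "wrist"; returns a dict with "image" (420x560x3 uint8, red, green, blue), "mtx" (3x3 intrinsics, pixels), "pose" (4x4, takes a point from camera to world coordinates). Camera axes: x right, y up, looking along -z (the intrinsics and any distortion apply to the point x, -y, -z); pixel columns grow to the right and rows downward; lengths in mm; the calibration is good to about 2 mm. The wrist camera is an equidistant fisheye: a pixel r from the principal point sees the ray r / f radians off the axis. A picture is of the moment at which its call begins. There is no depth.
- close_job(): hands the job in; it is judged then, once.
The state is a dict: "time": time; "joint_positions": joint angles; "dq": joint speeds; "tau": joint torques, N m; "tool_pos": TCP position; "tcp_rot": TCP orientation; "contact_force": force on the tool from outside, world axes, zero at the start; "moment": the same for the moment, N m; "grip_width": finger opening in mm; "finger_force": force on a finger pad.
Only numpy, scipy, OpenCV 4.12 (cv2) and the standard library are available. Lean on these libraries where they do the work, as an engineer would, in place of code of your own. Each camera call takes 0.05 s, during which the arm holds its last target. There are 200 camera calls.

## Working session

There is one attempt and no reset: what is moved stays moved. The work goes in short steps, Python scripts to look and compute and a shell command to move; the robot and the scene stay as the last step left them, time stands still between calls to the robot, and variables do not carry over. Pictures are saved under pics/ and viewed, at most 10 in all, crops included, and the job is handed in when it is done.

```bash
mkdir -p pics; ls
python3 - <<'E'
from plant import *
import cv2,numpy as np
print(finger_overhang, get_obs())
for n in("scene","top"):
    c=capture(n); cv2.imwrite(f"pics/{n}0.png",c["image"][:,:,::-1]); np.savez(f"pics/{n}0.npz",**c); print(n,c["mtx"].tolist(),c["pose"].round(3).tolist(),[k for k in c])
E
```

```text
pics
11.0 {'time': 0.0, 'joint_positions': array([ 1.02999178e+00,  3.42717203e-01,  1.52498527e+00, -3.19359536e-05,
        1.27542476e+00, -1.45984257e-01]), 'dq': array([-0.00050243, -0.00133183,  0.00188815,  0.00147192, -0.00063081,
        0.00156268]), 'tau': array([-3.25247474e-04, -4.31252003e+01, -2.44217402e+01,  7.16893421e-02,
        5.61510539e-02, -1.57065870e-04]), 'tool_pos': array([201.71714402, 484.28346788, 237.05890574]), 'tcp_rot': array([-3.14006995e+00, -1.93016113e-04,  2.74678154e+00]), 'contact_force': array([ 0.66845063, -0.45422547, -0.06256498]), 'moment': array([-0.01805891,  0.04404418,  0.01894256]), 'finger_force': 0.0, 'grip_width': 91.75586585400929}
scene [[396.145176348238, 0.0, 284.4808109528379], [0.0, 396.145176348238, 209.69584982313998], [0.0, 0.0, 1.0]] [[0.459, 0.527, -0.715, -101.912], [-0.889, 0.267, -0.373, -368.731], [-0.006, 0.807, 0.591, 634.182], [0.0, 0.0, 0.0, 1.0]] ['image', 'mtx', 'pose']
top [[457.63490624223493, 0.0, 271.1352828644847], [0.0, 457.63490624223493, 204.7085778790383], [0.0, 0.0, 1.0]] [[0.01, 0.99, -0.144, 348.061], [-1.0, 0.007, -0.019, -23.083], [-0.018, 0.144, 0.989, 1427.157], [0.0, 0.0, 0.0, 1.0]] ['image', 'mtx', 'pose']
```

View pics/scene0.png

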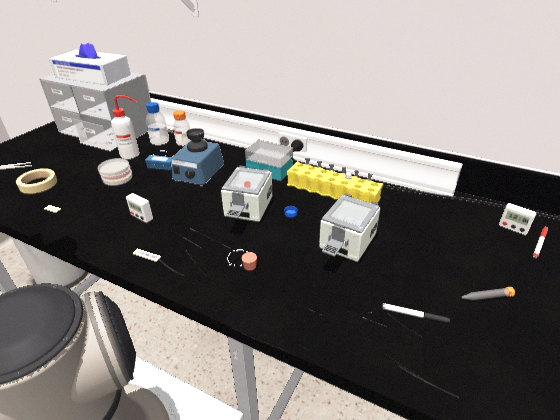

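View pics/top0.png

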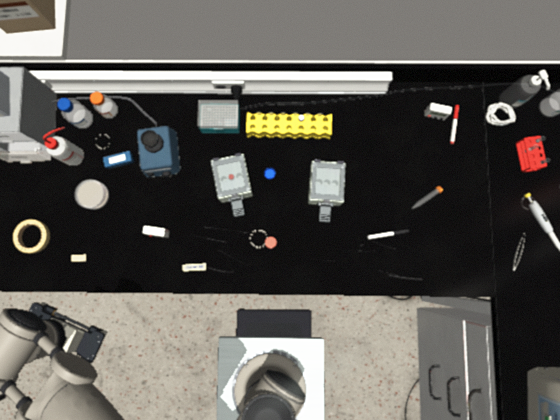

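The scene picture shows a red cap in the left warmer at (247,184). The top picture agrees, with the cap at (231,177), that warmer's tab at about (238,208), and the empty warmer at (327,183). I'll measure the left one.

```bash
cat > h.py <<'E'
import numpy as np,cv2
def ray(c,uv):
    K=c["mtx"];P=c["pose"]
    d=np.array([(uv[0]-K[0,2])/K[0,0],-(uv[1]-K[1,2])/K[1,1],-1.])
    return P[:3,3],P[:3,:3]@d
def onplane(c,uv,z):
    o,d=ray(c,uv); return (o+d*(z-o[2])/d[2])[:2]
def tri(c1,u1,c2,u2):
    o1,d1=ray(c1,u1);o2,d2=ray(c2,u2)
    s=np.linalg.lstsq(np.c_[d1,-d2],o2-o1,rcond=None)[0]
    a,b=o1+s[0]*d1,o2+s[1]*d2
    return (a+b)/2,np.linalg.norm(a-b)
E
python3 - <<'E'
import cv2,numpy as np
from h import *
s=dict(np.load("pics/scene0.npz"));t=dict(np.load("pics/top0.npz"))
def red(c,x0,x1,y0,y1):
    i=c["image"][y0:y1,x0:x1].astype(int);m=(i[...,0]-i[...,1]>50)&(i[...,0]-i[...,2]>50)
    v,u=np.nonzero(m);return u.mean()+x0,v.mean()+y0,m.sum()
a=red(t,215,250,155,200);b=red(s,225,272,170,215);print(a,b,tri(t,a,s,b))
a1=cv2.resize(t["image"][145:225,205:260],None,fx=7,fy=7,interpolation=2)
b1=cv2.resize(s["image"][160:230,215:280],None,fx=6,fy=6,interpolation=2)
o=np.zeros((560,385+390,3),np.uint8);o[:560,:385]=a1;o[:420,385:]=b1
cv2.imwrite("pics/crop.png",o[:,:,::-1])
E
```

```text
(np.float64(230.6), np.float64(176.4), np.int64(15)) (np.float64(246.6969696969697), np.float64(183.9090909090909), np.int64(33)) (array([630.46198783, 125.50024232,  75.63995218]), np.float64(1.105805577024021))
```

View pics/crop.png

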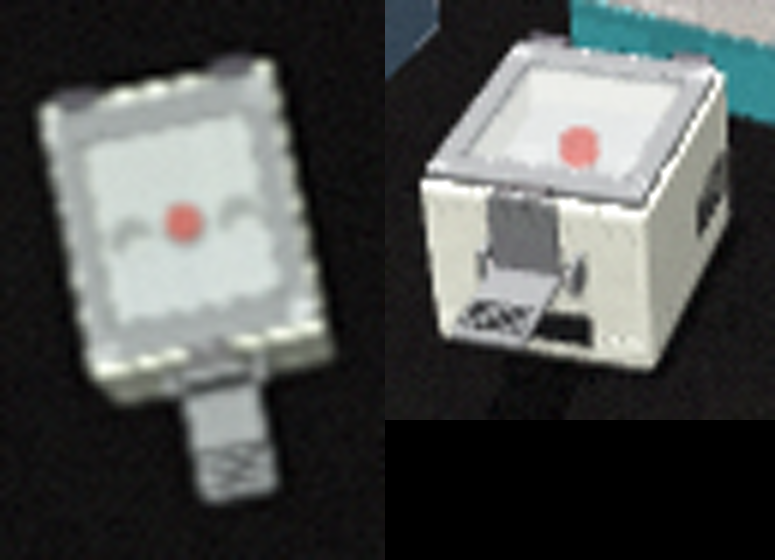

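The crop shows the warmer in the top view: red cap at crop (184,222), lid rear corners at (45,105) and (275,62), front corners at (95,372) and (325,325), and the free end of the tab at about (241,496). Next I'll work out the pose from these.

Run:
```python
from h import *
s=dict(np.load("pics/scene0.npz"));t=dict(np.load("pics/top0.npz"))
T=lambda x,y:((x+.5)/7-.5+205,(y+.5)/7-.5+145)
S=lambda x,y:((x-385+.5)/6-.5+215,(y+.5)/6-.5+160)
e=onplane(t,T(241,496),57);v=onplane(t,T(184,222),81);print("tab end",e,"vial",v,np.linalg.norm(v-e))
d=v-e;print("yaw",np.arctan2(d[1],d[0]))
q=[onplane(t,T(*p),z) for p,z in(((45,105),89),((275,62),89),((95,372),89),((325,325),89))]
rl,rr,fl,fr=q;print(np.round(q,1))
for a in(rl-fl,rr-fr,np.array([-(rr-rl)[1],(rr-rl)[0]])*1,np.array([-(fr-fl)[1],(fr-fl)[0]])):print(np.arctan2(a[1],a[0]),np.linalg.norm(a))
print("ctr",np.mean(q,0))
# scene: tab end mid
e2=onplane(s,S(488,340),57);print("tab end scene",e2)
print("tri tab",tri(t,T(241,496),s,S(488,340)))
print("vial scene",onplane(s,S(579,147),79))
```

```text
tab end [514.02964352  99.86427015] vial [629.37748661 124.59372937] 117.96894107645974
yaw 0.21119332970534824
[[678.6 184.7]
 [698.   86.1]
 [562.6 160. ]
 [583.5  62.8]]
0.20920010302962447 118.52479948550553
0.2013005158297129 116.90029018781905
0.19531169423026737 100.43697684788027
0.21154464976235565 99.50410951527009
ctr [630.68283283 123.40363029]
tab end scene [515.19044164  97.31229519]
tri tab (array([514.91837524,  98.82068332,  56.48021159]), np.float64(2.735316302716257))
vial scene [625.93124287 121.13572757]
```

The measured pose is consistent: tab end to vial is 118 mm as specified, the lid measures about 118 x 100 mm, the centre is about (630,124) and the yaw is about 0.205. First I'll turn the tool so its y lies along the warmer's y, and close the fingers.

```bash
python3 -m inch '[0,0,-0.08,0,0,0,1, 0,0,-0.08,0,0,0,1, 0,0,-0.08,0,0,0,1, 0,0,-0.08,0,0,0,1, 0,0,-0.08,0,0,0,1, 0,0,0,0,0,0,1]'
cat >> h.py <<'E'
from scipy.spatial.transform import Rotation as R
C=np.array([630,124,0.]);W=R.from_euler("z",0.205).as_matrix()
def go(w,n=1):
    """tool shift, in row units, from here to warmer-frame TCP point w"""
    from plant import get_obs
    o=get_obs();T=R.from_euler("xyz",o["tcp_rot"]).as_matrix()
    print("t",o["time"],"TCP in warmer",(W.T@(o["tool_pos"]-C)).round(1),"rot",o["tcp_rot"].round(3),"F",o["contact_force"].round(2),"w",round(o["grip_width"],1))
    d=T.T@(C+W@np.array(w)-o["tool_pos"]);print("shift mm",d.round(1),"rows",(d/800).round(4))
E
python3 -c "
from h import *;go([-110,0,110])"
```

```text
time: 0.6
tool_pos: [201.8, 484.4, 237.3]
tcp_rot: [-3.141, -0.001, -2.932]
contact_force: [-0.0, 1.2, 0.1]
grip_width: 56.4
finger_force: 0.0
t 0.6 TCP in warmer [-345.9  440.   237.3] rot [-3.141e+00 -1.000e-03 -2.932e+00] F [-0.04  1.24  0.07] w 56.4
shift mm [-233.9 -441.   127.5] rows [-0.2924 -0.5513  0.1594]
```

```bash
python3 -m inch '[0,0,0,-0.021,-0.039,0,1, 0,0,0,-0.021,-0.039,0,1, 0,0,0,-0.021,-0.039,0,1, 0,0,0,-0.021,-0.039,0,1, 0,0,0,-0.021,-0.039,0,1, 0,0,0,-0.021,-0.039,0,1, 0,0,0,-0.021,-0.039,0,1, 0,0,0,-0.021,-0.039,0,1, 0,0,0,-0.021,-0.039,0,1, 0,0,0,-0.021,-0.039,0,1]'
python3 -m inch '[0,0,0,-0.021,-0.04,0,1, 0,0,0,-0.021,-0.04,0,1, 0,0,0,-0.021,-0.04,0,1, 0,0,0,-0.02,-0.04,0,1, 0,0,0,0,0,0,1]' | tail -1
python3 - <<'E'
from h import *;from plant import *
go([-110,0,110]);c=capture("wrist");np.savez("pics/w1.npz",**c);cv2.imwrite("pics/w1.png",c["image"][:,:,::-1])
K=c["mtx"];P=c["pose"]
def proj(w):
    p=P[:3,:3].T@(C+W@np.array(w,float)-P[:3,3]);x,y,z=p[0],-p[1],-p[2];r=np.hypot(x,y);th=np.arctan2(r,z)
    return K[0,2]+K[0,0]*th*x/r,K[1,2]+K[1,1]*th*y/r
for w in([-106,0,58],[-118,16,58],[-118,-16,58],[-57,48,95],[-57,-48,95],[0,0,81]):print(w,np.round(proj(w),1))
E
```

```text
time: 1.43
tool_pos: [430.7, 211.9, 237.7]
tcp_rot: [3.141, -0.0, -2.941]
contact_force: [-0.3, 0.4, 1.1]
grip_width: 0.4
finger_force: 0.0
finger_force: 0.0
t 1.85 TCP in warmer [-109.    -5.1  237.1] rot [-3.139e+00  1.000e-03 -2.945e+00] F [-1.12 -0.34 -0.35] w 0.3
shift mm [  1.2   5.3 127.1] rows [0.0014 0.0066 0.1589]
[-106, 0, 58] [287.7 196. ]
[-118, 16, 58] [303.2 184.6]
[-118, -16, 58] [272.  184.8]
[-57, 48, 95] [337.2 253.4]
[-57, -48, 95] [239.3 254.2]
[0, 0, 81] [288.2 296.5]
```

View pics/w1.png

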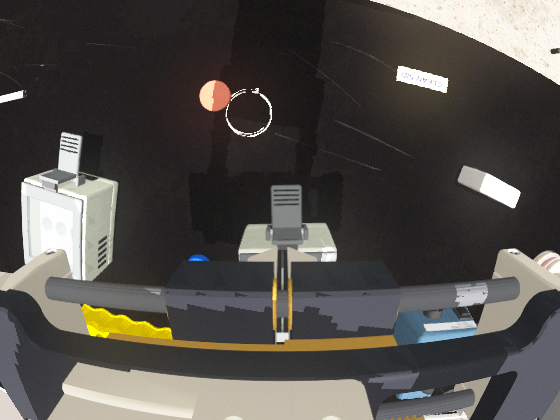

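The wrist view shows the tab end at (271–301, 185), within about 1 px of the prediction, so the pose holds. I'll descend to just above the tab, then press.

```bash
python3 -m inch '[0,0,0,0.001,0.003,0.04,1, 0,0,0,0,0.003,0.04,1, 0,0,0,0,0,0.04,1, 0,0,0,0,0,0.04,1, 0,0,0,0,0,0.03,1, 0,0,0,0,0,0,1, 0,0,0,0,0,0,1]' | tail -1
python3 -c "
from h import *;go([-110,0,60])"
```

```text
finger_force: 0.0
t 2.4833 TCP in warmer [-113.     6.    85.2] rot [ 3.141e+00 -3.000e-03 -2.937e+00] F [0.43 0.26 0.76] w 0.4
shift mm [-3.  -6.1 25.2] rows [-0.0038 -0.0076  0.0315]
```

```bash
python3 -m inch '[0,0,0,-0.003,-0.007,0,1, 0,0,0,0,0,0.01,1, 0,0,0,0,0,0.01,1, 0,0,0,0,0,0.006,1, 0,0,0,0,0,0.006,1, 0,0,0,0,0,0,1, 0,0,0,0,0,0,1, 0,0,0,0,0,0,1]'
python3 - <<'E'
from h import *;from plant import *
go([-150,0,110]);c=capture("scene");cv2.imwrite("pics/s2.png",cv2.resize(c["image"][110:250,180:380],None,fx=3,fy=3)[:,:,::-1])
E
```

```text
time: 3.15
tool_pos: [523.8, 101.2, 60.8]
tcp_rot: [-3.141, 0.002, -2.937]
contact_force: [1.1, 0.2, 5.9]
grip_width: 0.3
finger_force: 2.7
t 3.15 TCP in warmer [-108.6   -0.7   60.8] rot [-3.141e+00  2.000e-03 -2.937e+00] F [1.05 0.22 5.86] w 0.3
shift mm [ 41.2   0.7 -49.3] rows [ 0.0516  0.0009 -0.0616]
```

View pics/s2.png

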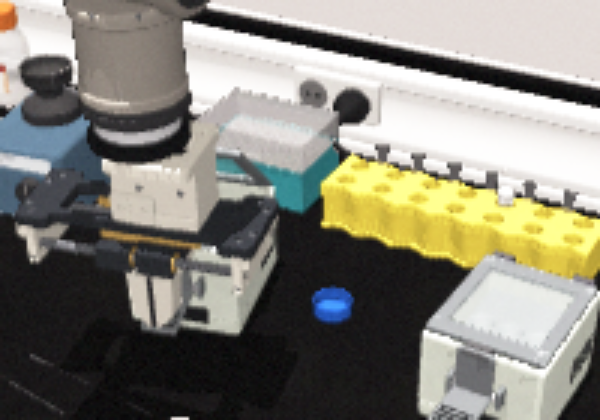

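The picture shows the closed fingers down on the tab, at image (155,310), pressing with about 5.9 N. The gripper hides the lid, so I'll let go straight up, back away and look.

```bash
python3 -m inch '[0,0,0,0,0,-0.02,1, 0,0,0,0.01,0,-0.02,1, 0,0,0,0.04,0,0,1, 0,0,0,0.04,0,-0.02,1, 0,0,0,0,0,-0.03,1, 0,0,0,0,0,-0.03,1, 0,0,0,0,0,0,1, 0,0,0,0,0,0,1, 0,0,0,0,0,0,1]' |head -2
python3 - <<'E'
from h import *;from plant import *
go([-110,0,159]);c=capture("scene");a=cv2.resize(c["image"][130:240,190:300],None,fx=3.6,fy=3.6);t=capture("top");b=cv2.resize(t["image"][135:245,185:295],None,fx=3.6,fy=3.6)
cv2.imwrite("pics/s3.png",np.hstack([a,b])[:,:,::-1])
E
```

```text
time: 3.95
tool_pos: [451.8, 86.5, 155.6]
t 3.95 TCP in warmer [-182.1   -0.4  155.6] rot [ 3.141e+00 -1.000e-03 -2.936e+00] F [0.43 0.07 0.12] w 0.4
shift mm [-72.1   0.4  -3.5] rows [-0.0901  0.0005 -0.0043]
```

View pics/s3.png

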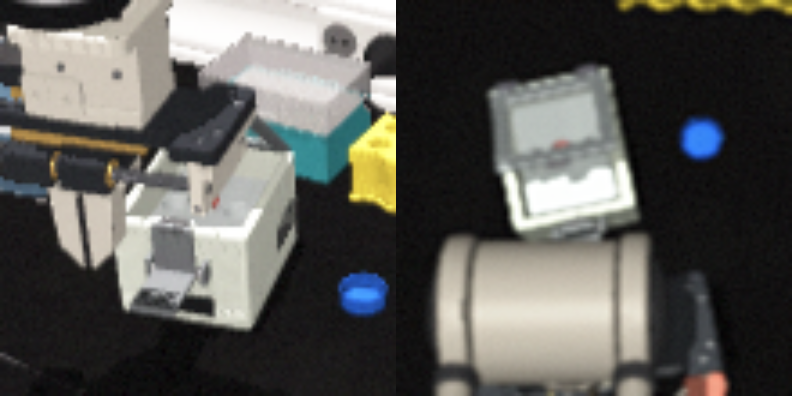

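The tab is back up and the lid has sprung part of the way: its front edge is at crop (560,157) in the top view, moved back about 30 mm, which matches 0.75 rad. Next I'll push the front edge rearward with the fingers, tips at about z = 148.

```bash
python3 -m inch '[0,0,0,-0.04,0,-0.004,1, 0,0,0,-0.04,0,0,1, 0,0,0,-0.04,0,0,1, 0,0,0,-0.03,0,0,1, 0,0,0,-0.015,0,0,1, 0,0,0,-0.015,0,0,1, 0,0,0,-0.015,0,0,1, 0,0,0,-0.015,0,0,1, 0,0,0,0,0,0,1]'
python3 -c "
from h import *;go([60,0,159])"
```

```text
time: 4.8
tool_pos: [617.7, 120.9, 158.0]
tcp_rot: [3.141, -0.001, -2.936]
contact_force: [-0.3, 0.0, 0.6]
grip_width: 0.7
finger_force: 0.1
t 4.8 TCP in warmer [-12.6  -0.5 158. ] rot [ 3.141e+00 -1.000e-03 -2.936e+00] F [-0.31  0.04  0.55] w 0.7
shift mm [-72.6   0.5  -1.1] rows [-0.0908  0.0006 -0.0014]
```

```bash
python3 -m inch '[0,0,0,-0.015,0,0,1, 0,0,0,-0.015,0,0,1, 0,0,0,-0.015,0,0,1, 0,0,0,-0.015,0,0,1, 0,0,0,-0.015,0,0,1, 0,0,0,-0.015,0,0,1, 0,0,0,0,0,0,1, 0,0,0,0,0,0,1]'
python3 - <<'E'
from h import *;from plant import *
go([-182,0,159]);c=capture("scene");a=cv2.resize(c["image"][110:240,190:320],None,fx=3,fy=3);t=capture("top");b=cv2.resize(t["image"][105:235,175:305],None,fx=3,fy=3)
cv2.imwrite("pics/s4.png",np.hstack([a,b])[:,:,::-1])
E
```

```text
time: 5.47
tool_pos: [686.6, 135.4, 157.7]
tcp_rot: [3.141, -0.002, -2.936]
contact_force: [0.2, 0.2, 0.3]
grip_width: 0.4
finger_force: 0.0
t 5.4667 TCP in warmer [ 57.7  -0.4 157.7] rot [ 3.141e+00 -2.000e-03 -2.936e+00] F [0.21 0.16 0.29] w 0.4
shift mm [239.7   0.5  -0.8] rows [ 0.2997  0.0006 -0.001 ]
```

View pics/s4.png

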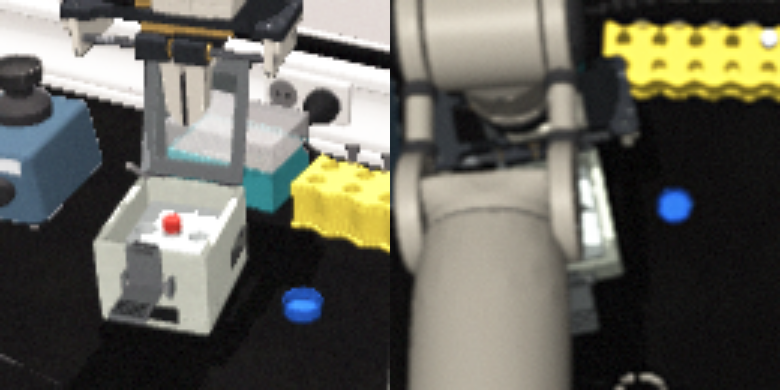

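The lid is standing up past upright behind the fingers (frame at (195,115) in the scene crop), the vial is in place at (172,222), and the tab is up. I'll retreat forward and up, then check.

```bash
python3 -m inch '[0,0,0,0.02,0,0,1, 0,0,0,0.03,0,0,1, 0,0,0,0.04,0,0,1, 0,0,0,0.04,0,0,1, 0,0,0,0.04,0,0,1, 0,0,0,0.04,0,0,1, 0,0,0,0.04,0,-0.02,1, 0,0,0,0.04,0,-0.02,1, 0,0,0,0.04,0,0,1, 0,0,0,0,0,0,1]'|head -2
python3 -m inch '[0,0,0,0,0,0,1, 0,0,0,0,0,0,1, 0,0,0,0,0,0,1, 0,0,0,0,0,0,1, 0,0,0,0,0,0,1, 0,0,0,0,0,0,1]'|head -1
python3 - <<'E'
from h import *;from plant import *
go([-182,0,159]);c=capture("scene");a=cv2.resize(c["image"][110:240,190:320],None,fx=3,fy=3);t=capture("top");b=cv2.resize(t["image"][105:235,175:305],None,fx=3,fy=3)
cv2.imwrite("pics/s5.png",np.hstack([a,b])[:,:,::-1])
E
```

```text
time: 6.4
tool_pos: [422.6, 81.2, 191.6]
time: 6.9
t 6.9 TCP in warmer [-205.3   -0.6  191. ] rot [ 3.141e+00 -1.000e-03 -2.936e+00] F [ 0.65  0.23 -0.15] w 0.5
shift mm [-23.3   0.5  31.9] rows [-0.0291  0.0007  0.0399]
```

View pics/s5.png

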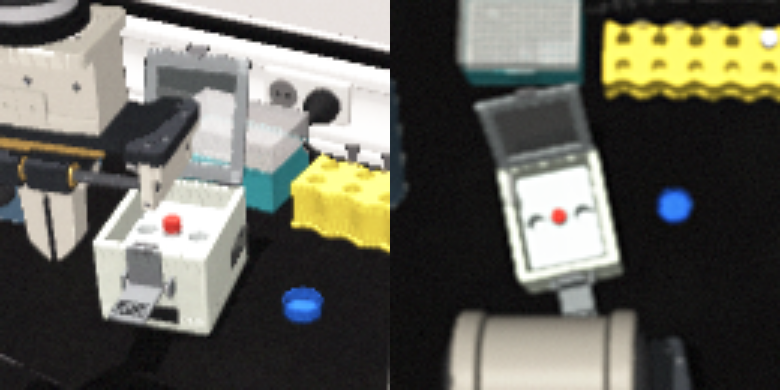

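The lid leans back over the rear (top edge at crop (530,95) in the top view), the vial stands in the middle hole at (559,216) and the tab is up. I'll wait a little longer, confirm the lid angle from the top edge, and hand in.

```bash
python3 -m inch '[0,0,0,0,0,0,1, 0,0,0,0,0,0,1, 0,0,0,0,0,0,1, 0,0,0,0,0,0,1, 0,0,0,0,0,0,1, 0,0,0,0,0,0,1, 0,0,0,0,0,0,1, 0,0,0,0,0,0,1]'|head -1
python3 - <<'E'
from h import *;from plant import *
t=capture("top")
p=onplane(t,(175+(530-390)/3,105+95/3),195);w=W.T@(np.r_[p,195]-C)
print("edge",w,"angle",np.pi/2+np.arcsin((w[0]-55)/112))
print(close_job())
E
```

```text
time: 7.67
edge [ 89.45975105  -1.95344459 195.        ] angle 1.8835462760050241
the job is handed in; nothing more can be done
None
```

The left warmer, the one with the vial, is open: its lid rests back at about 1.88 rad, measured from the camera. In the last pictures the vial stands in the middle hole and the tab is up. The job was handed in at about 7.7 s on the robot's clock, and no verdict came back.

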